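Move the drained basket from its drip hook into the ultrasonic cleaner

ROBOT

A 6-joint arm with a two-finger parallel gripper is mounted at the origin on a cart in front of the work surface, level with it; the furniture and walls round the work are solid. World frame = base frame: x ahead of the robot, y to its left, z up, the work surface at z = 0. Lengths are in m, angles in rad, forces in N, time in s.
With the tool pointing down it reaches from about 0.25 to 0.725 m from the base axis. Payload 9.7 kg.
Tool frame: the origin (TCP) lies between the finger pads; the fingertips stand 19 mm ahead of it and the grasp point (between the pads) is the TCP (finger_overhang is the z of the fingertips in the tool frame, in m); z points along the fingers, x is the direction in which the jaws open and shut, and the axes are right-handed (so a half turn about z gives the same grasp; the last joint's range is limited). The gripper opens to 85 mm and grips with 20 to 120 N. Pads are 22 mm wide; open, the fingers measure 114 mm over their backs; the gripper's body (76 mm by 85 mm) begins 54 mm behind the grasp point. The pads swing forward as they close: fully open they stand 13 mm farther back than shut.
Start: joints at [1.279, 0.087, 0.176, 1.66, 0, 1.571], TCP at [0.158, 0.527, 0.25] pointing down, gripper open.
Joint ranges: [-3.13, 3.13], [-0.85, 1.81], [-1.15, 1.24], [-2.2, 2.28], [-1.44, 1.52], [-3.14, 3.14]. Speed limits (rad/s): [2.22, 2.22, 2.57, 3.14, 3.14, 3.14].

INTERFACE

Orientations are given as [roll, pitch, yaw] about the fixed x, y, z axes, in that order (R = Rz(yaw) Ry(pitch) Rx(roll)).
In Python, from cell import * gives the robot as it stands.
- The arm moves only by the tool servo_tool, never from a script. Its argument "commands" is a list of rows, each a list of 7 numbers: the turn, a rotation vector about the tool's x, y, z in rad, then the shift along the tool's x, y, z in cm, then the finger opening in cm, from 0 to 8.54. In form: [[wx, wy, wz, x, y, z, grip], ...]. A call has 1 to 20 rows; each row shifts and turns the commanded pose from where the row before left it, along the tool's axes as they then stand; what a row does not reach is not made up. A row lasts 1/10 s, in which the tool goes at most 50 mm and 8.59 degrees, less where a joint would pass 70% of its speed; a pose out of reach is approached as far as the arm can. A call is refused whole if a number of a shift passes 5 or a number of a turn 0.15, either way. A call with a gripper value outside its range is refused whole. The fingers move at their own pace and stop on an object; "force" is the grip in N (left out, the last holds). Time passes only in rows, so rows that do not move let the fingers close. It gives the time, the measured TCP pose, the force and the opening at its end, in the units of the state.
- state(): the state, without advancing time (a new reading comes with each control period).
- get_image(name): name is "scene" or "top" or "wrist"; returns (picture, depth): 400x640x3 uint8, blue, green, red; 400x640 float32, m along the optical axis (not along the pixel's ray), 0 where there is no reading.
- calibration(name): a dict with "intrinsics" (3x3 intrinsics, pixels), "k1" (the pictures are not rectified: a ray, as slopes to the right and down, at radius r is drawn at 1 + k1 r^2 times it, then the intrinsics apply), "world_from_camera" (4x4, takes a point from camera to world coordinates); the wrist camera has in their place "T_tool_cam" (4x4, takes a point from camera to tool coordinates, whose origin is the TCP and whose axes are the tool frame's). Camera axes: x right, y down, z forward; pixel columns grow to the right and rows downward; lengths in m; the calibration is good to about 2 mm. A picture is of the moment at which its call begins: read the wrist's pose just before it. calibration takes no time and is no camera call.
- hand_in(): hands the job in, once; it reports no verdict.
Trained networks look in the newest picture that a camera, given by its name, has taken for a name from the list of things; names that differ only in an ending like _2 or _b are one class to them, and where a whole thing is asked for, a point or a joint stands for the part that bears it (a point fixed in the world has none). Each returns a list of dicts, best first, with "score" (0 to 1); they miss things now and then, are a little off and sometimes report something else, mostly with a low value. They report only what shows in the picture. A call takes as long as a camera call. They do not tell look-alikes from the thing itself.
- masks_of(camera, query): "mask" (400x640 bool, what is visible of it) and "at" ([row, column] in pixels, amid what is visible of it).
- landmark_of(camera, query): "at" ([row, column] in pixels: a listed point, or the origin of a listed thing).
The state is a dict: "time_s": time; "joint_pos": joint angles; "qvel": joint speeds; "tau": joint torques, N m; "eef_pos": TCP position; "tcp_rot": TCP orientation; "contact_force": force on the tool from outside, world axes, zero at the start; "torque": the same for the moment, N m; "opening": finger opening in m.
Only numpy, scipy, OpenCV 4.12 (cv2) and the standard library are available. Lean on these libraries where they do the work, as an engineer would, in place of code of your own. Each camera call takes 0.05 s, during which the arm holds its last target. There are 200 camera calls.

TASK

The deep wire basket with the stirring bars has drained: take the two-pronged lifting fork from its holder, lift that basket by its bail off its hook on the drip stand, lower it fully into the open seat of the ultrasonic cleaner, and hang the fork back in its holder. The baskets are wet with cleaning acid, so touch them with nothing but the fork, and keep the deep one upright so that nothing falls out. Leave the shallow basket hanging and everything else standing where it is.

Things in the scene. Friction and masses are not known exactly. Their poses are not given: they have to be found in the camera images.
- fork: Two-pronged lifting fork, 128 mm tall, 0.09 kg: two hooked steel prongs below that open upward and point to +x; shoulder block 30 x 38 mm at z = 46..58, lip 50 x 58 mm at z = 58..62, grey flat handle at z = 62..128 mm, 24 mm wide in x, 13 mm thick in y: grip it across y. Origin: lowest point under the prongs, on the handle's axis; z up the handle
- fork_grip (a point): point on the fork handle's axis at which to grip it, 96 mm above the fork's origin (axes as the fork's)
- fork_trough (a point): lowest inner point between the prongs, where a bail comes to lie: 6 mm above the fork's origin, on the handle's axis. Each prong (6 mm rod, y = +-16 mm) comes down at x = -12 mm, passes below this point in a shallow V and ends in a tip at x = +12 mm turned up to 12 mm above it. Between the prongs it is open to 40 mm above it
- fork_holder: White plastic holder, fixed, foot 78 x 86 mm, with an upright open rectangular sleeve: mouth 38 (x) x 46 (y) mm, walls 5 mm, rim 66 mm high, floor 6 mm. The fork hangs in it by its lip on the rim, origin 8 mm above the holder's, axes alike. Origin: centre of the underside
- drip_stand: White drip stand, fixed: tray 140 (x) x 240 (y) x 12 mm; upright panel at x = 55..61 mm, 145 mm high; two hooks of 8 mm steel rod at y = -65 and +65 mm, which leave the panel to -x, have their trough at x = 10 mm (rod's top at z = 122.5 mm) and end at x = -9 mm with the tip turned up to z = 134.5 mm. Origin: centre of the underside
- basket_deep: Deeper round steel wire basket, white stirring bars in it, about 0.16 kg, hanging by its bail on a hook of the stand. Wall 56 mm across at the top, 50 at the bottom, 42 mm deep; flange 74 mm across at z = 42..45 mm; rigid bail of 5 mm wire in the y-z plane, level from y = -26 to +26 mm, legs at y = +-33 mm. Origin: centre of the underside, z up
- basket_deep_bail (a point): middle of the deep basket's bail, on the wire's axis, 92.5 mm above the basket's origin (axes as the basket's)
- basket_shallow: The other wire basket, shallow (22 mm deep) and empty, same flange and bail, wire axis of the bail at z = 72.5 mm; it hangs on the other hook and stays there. Origin: centre of the underside
- cleaner: Grey bench ultrasonic cleaner, 119 (x) x 254 (y) x 85 mm, fixed, steel cover on top at z = 85 mm with two round openings at y = -60 and +60 mm; small handles on the ends. Origin: centre of the underside
- seat_ring: White plastic seat ring in the cleaner's open opening, fixed: 92 mm outside, bore 66 mm, 6 mm high, 75 mm deep below its top. A basket is seated when its wall is in the bore and its flange rests on the ring, its origin then 36 mm below the ring's. Origin: centre of its underside (on the cover)
- blank_lid: Steel lid with a knob, 92 mm across, 26 mm high over all, fixed over the cleaner's other opening. Origin: centre of its underside
- measuring_cylinder: Glass measuring cylinder, 200 mm tall, tube 32 mm across on a hexagonal foot 64 mm across; tips easily. Origin: centre of the underside
- conical_flask: Conical glass flask, 70 mm across, 128 mm tall. Origin: centre of the underside
- vial_a: Screw-cap vial near the fork holder, 21 mm across, 49 mm tall. Origin: centre of the underside
- vial_b: Screw-cap vial right of the drip stand, 21 mm across, 49 mm tall. Origin: centre of the underside
- vial_c: Larger screw-cap vial right of the drip stand, 24 mm across, 56 mm tall. Origin: centre of the underside
- wash_bottle: Plastic wash bottle with a spout, 68 mm across the body, 232 mm tall, at the far left. Origin: under its middle
- timer: Bench timer, 62 x 62 x 18 mm, at the far right. Origin: centre of the underside
Mind the look-alikes: they are no part of the job. Leave any blue look-alike of the basket_shallow alone.

How it is judged:
On the way:
1. the deep basket hangs on the fork alone, clear in front of the stand's hooks (contact force between fork and basket_deep above 0.5 N and contact force between drip_stand and basket_deep below 0.05 N and x of basket_deep_bail in the frame of drip_stand below -0.015 m and height (world z) of basket_deep above 0.02 m), for 0.2 s.
At the end, for the whole second after the job is handed in: Deep basket at rest in the seat ring, free of the fork: centred within 7 mm, origin 33 to 39 mm below the ring's, tilt under 0.07 rad. Fork upright in its holder, within 8 mm of its axis and 4 mm of its hanging height, tilt under 0.1. Shallow basket still on its hook (horizontal distance between basket_deep and seat_ring below 0.007 m and z of basket_deep in the frame of seat_ring between -0.039 and -0.033 m and angle between basket_deep's own z axis and vertical below 0.07 rad and contact force between fork and basket_deep below 0.05 N and linear speed of each of basket_deep, fork below 0.02 m/s and x of fork in the frame of fork_holder between -0.008 and 0.008 m and y of fork in the frame of fork_holder between -0.008 and 0.008 m and z of fork in the frame of fork_holder between 0.004 and 0.012 m and angle between fork's own z axis and vertical below 0.1 rad and x of basket_shallow in the frame of drip_stand between -0.02 and 0.04 m and y of basket_shallow in the frame of drip_stand between -0.105 and 0.105 m and z of basket_shallow in the frame of drip_stand between 0.045 and 0.06 m); the robot touches nothing.
It fails at once if the robot itself touches a basket (contact force between any of the fingers, the arm and basket_deep above 0.3 N or contact force between any of the fingers, the arm and basket_shallow above 0.3 N).
It fails at once if the deep basket tips by more than 0.5 rad (29 degrees) (angle between basket_deep's own z axis and vertical above 0.5 rad).
It fails at once if the shallow basket is knocked more than 40 mm away (distance of basket_shallow from where it was at the start of the episode above 0.04 m).
It fails at once if a bystander (cylinder, flask, vial, wash bottle, timer) is moved by more than 25 mm or knocked over (distance of any of measuring_cylinder, conical_flask, vial_a, vial_b, vial_c, wash_bottle, timer from where it was at the start of the episode above 0.025 m or angle between any of measuring_cylinder, conical_flask, vial_a, vial_b, vial_c, wash_bottle, timer's own z axis and vertical above 0.4 rad).
It also fails if it takes over 67 s, if anything falls off the work surface, if the arm or the gripper's body presses on something with over 40 N, if the wrist force passes 120 N, or if a joint passes its speed limit or range.

## Working session

There is one attempt and no reset: what is moved stays moved. The work goes in short steps, Python scripts to look and compute and a tool call to move; the robot and the scene stay as the last step left them, time stands still between calls to the robot, and variables do not carry over. Pictures are saved under pics/ and viewed, about 8 in all and at most 12, crops included, and the job is handed in when it is done.

Besides the shell and the picture viewer there is one more tool, called after ">>>" as name(argument=value, ...), one argument or row to a line, values as JSON. servo_tool: Moves the arm, as the interface text tells. Its arguments: {"type":"object","properties":{"commands":{"type":"array","items":{"type":"array","items":{"type":"number"}}},"force":{"type":"number"}},"required":["commands"]}

```bash
ls; mkdir -p pics; cat > h.py <<'E'
from cell import *
import numpy as np, cv2
from scipy.spatial.transform import Rotation as R
def T_tool():
    s=state(); T=np.eye(4); r=np.array(s["tcp_rot"]); T[:3,:3]=R.from_euler('xyz',r).as_matrix() if r.size==3 else r; T[:3,3]=s["eef_pos"]; return T
def shot(c):
    T=T_tool(); im,d=get_image(c); k=calibration(c)
    W=k["world_from_camera"] if c!="wrist" else T@np.array(k["T_tool_cam"])
    return im,d,np.array(k["intrinsics"]),k["k1"],np.array(W)
def ray(K,k1,rc):
    p=cv2.undistortPoints(np.array([[[rc[1],rc[0]]]],float),K,np.array([k1,0,0,0.]))[0,0]
    return np.array([p[0],p[1],1.])
def atdepth(S,rc,z): 
    return (S[4]@np.append(ray(S[2],S[3],rc)*z,1))[:3]
def atz(S,rc,zw):
    v=S[4][:3,:3]@ray(S[2],S[3],rc); o=S[4][:3,3]; return o+v*(zw-o[2])/v[2]
def cloud(S,step=1):
    d=S[1]; r,c=np.nonzero(d>0); p=cv2.undistortPoints(np.stack([c,r],1)[:,None].astype(float),S[2],np.array([S[3],0,0,0.]))[:,0]
    z=d[r,c]; P=np.c_[p*z[:,None],z]; return P@S[4][:3,:3].T+S[4][:3,3], r, c
E
python3 - <<'E'
from h import *
print(state())
for c in ["scene","top"]:
    S=shot(c); cv2.imwrite(f"pics/{c}0.png",S[0]); print(c,S[4].round(3).tolist(),S[2].round(1).tolist(),S[3])
    for q in ["fork","fork_grip","fork_holder","drip_stand","basket_deep","basket_deep_bail","basket_shallow","cleaner","seat_ring","blank_lid","measuring_cylinder","conical_flask","vial_a"]:
        print(q,[(np.round(x["at"]).tolist(),round(x["score"],2)) for x in landmark_of(c,q)][:3])
E
```

```text
pics
{'time_s': 0.0, 'joint_pos': array([ 1.27902223e+00,  8.74670924e-02,  1.75132415e-01,  1.65980138e+00,
       -3.33799761e-05,  1.57082784e+00]), 'qvel': array([ 2.31151594e-06,  1.31061287e-03,  6.63863950e-04, -1.77480292e-03,
       -7.18108164e-04, -5.14540730e-04]), 'tau': array([ 1.22090583e-03, -5.20387459e+01,  4.64803362e+01,  1.64762407e-02,
        1.58083376e-04,  6.51246694e-06]), 'eef_pos': array([0.15815815, 0.52655584, 0.24957831]), 'tcp_rot': array([3.14155923e+00, 1.33972930e-03, 1.27899072e+00]), 'contact_force': array([0.58400392, 0.70069397, 0.41709056]), 'torque': array([-0.00730235, -0.04113178, -0.03779142]), 'opening': 0.0854636631882521}
scene [[0.818, -0.264, 0.511, -0.206], [-0.575, -0.413, 0.707, -1.064], [0.025, -0.872, -0.489, 0.822], [0.0, 0.0, 0.0, 1.0]] [[377.9, 0.0, 316.9], [0.0, 377.9, 200.6], [0.0, 0.0, 1.0]] -0.0011230769033930474
fork [([188.0, 256.0], 0.64), ([171.0, 262.0], 0.38), ([316.0, 390.0], 0.15)]
fork_grip [([169.0, 264.0], 0.59)]
fork_holder [([192.0, 258.0], 0.76), ([216.0, 276.0], 0.54), ([189.0, 258.0], 0.28)]
drip_stand [([2
[... 643 characters left out ...]
17.0, 208.0], 0.54), ([184.0, 294.0], 0.36)]
fork_grip [([216.0, 197.0], 0.55)]
fork_holder [([220.0, 208.0], 0.7)]
drip_stand [([189.0, 314.0], 0.65)]
basket_deep [([186.0, 330.0], 0.8)]
basket_deep_bail [([178.0, 337.0], 0.6)]
basket_shallow [([246.0, 256.0], 0.71), ([178.0, 294.0], 0.62), ([183.0, 261.0], 0.5)]
cleaner [([237.0, 385.0], 0.75), ([178.0, 337.0], 0.32)]
seat_ring [([232.0, 408.0], 0.86), ([240.0, 269.0], 0.26)]
blank_lid [([236.0, 370.0], 0.96), ([243.0, 273.0], 0.39), ([186.0, 314.0], 0.2)]
measuring_cylinder [([245.0, 300.0], 0.62)]
conical_flask [([242.0, 272.0], 0.67), ([183.0, 328.0], 0.58)]
vial_a [([178.0, 365.0], 0.63), ([189.0, 362.0], 0.59), ([246.0, 257.0], 0.53)]
```

```bash
python3 - <<'E'
import cv2
a=cv2.imread("pics/top0.png")[130:290,170:450]; cv2.imwrite("pics/topc.png",cv2.resize(a,None,fx=2.85,fy=2.85,interpolation=cv2.INTER_CUBIC))
a=cv2.imread("pics/scene0.png")[110:310,220:440]; cv2.imwrite("pics/scenec.png",cv2.resize(a,None,fx=3,fy=3,interpolation=cv2.INTER_CUBIC)[:600])
E
```

```text
(no output)
```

View pics/topc.png

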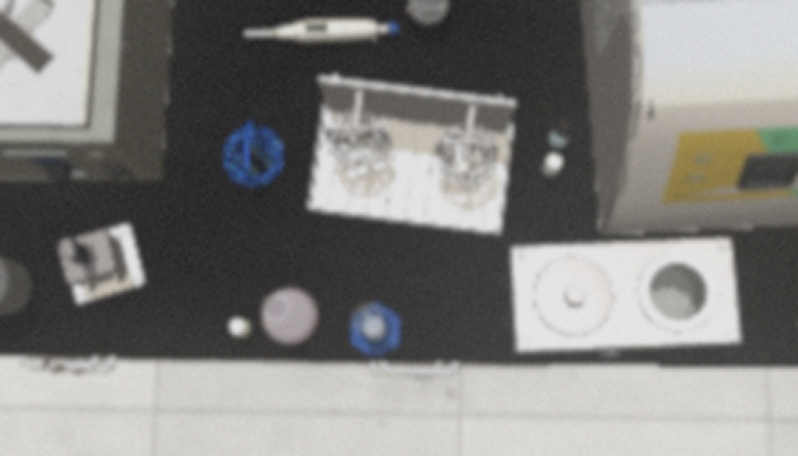

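View pics/scenec.png

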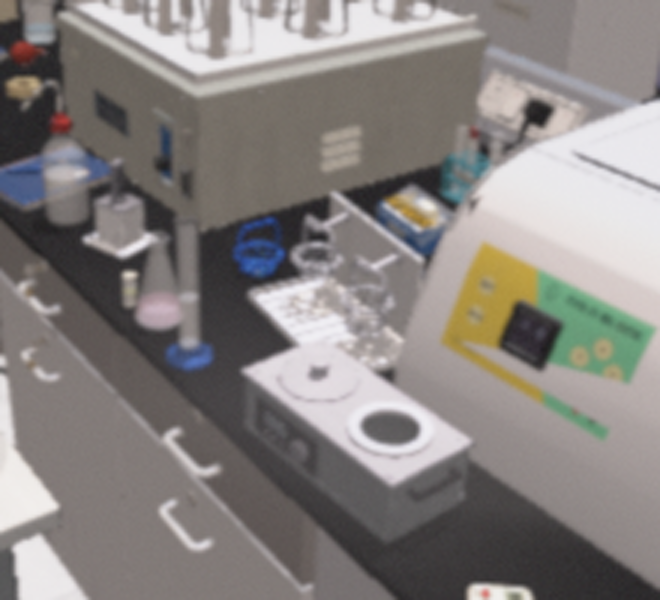

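The top view shows the holder with the fork at left (px col 205, row 217) and the stand with two hung baskets. The left one (col 296, row 182) looks shallow and the right one (col 335, row 185) deep; the scene view agrees. The blue basket (col 259, row 184) stands free and is a look-alike. The cleaner's open seat is its right (-y) opening (col 408, row 232).

```bash
python3 - <<'E'
from h import *
S=shot("top")
f=lambda rc,z: atz(S,rc,z).round(3)
P,r,c=cloud(S)
def rect(name,lo,hi,box):
    m=(P[:,2]>lo)&(P[:,2]<hi)&(c>box[0])&(c<box[1])&(r>box[2])&(r<box[3])
    q=P[m]; (cx,cy),(w,h),a=cv2.minAreaRect((q[:,:2]*1000).astype(np.float32)); print(name,m.sum(),q.mean(0).round(3),"rect",round(cx),round(cy),round(w),round(h),round(a,1))
rect("cleaner",.075,.11,(345,435,210,260))
rect("tray",.004,.04,(272,355,150,220))
rect("panel",.125,.17,(272,355,150,220))
rect("holder foot+",.004,.2,(187,225,200,240))
rect("fork top",.1,.17,(187,225,200,240))
rect("lip",.05,.1,(187,225,200,240))
cr=lambda x,y:(130+y/2.85,170+x/2.85)
for n,(x,y),z in [("trayFL",(309,209),.012),("trayFR",(499,232),.012),("panL",(322,77),.145),("panR",(516,99),.145),("hookRbase",(472,103),.125),("hookLbase",(359,92),.125),("ringhole",(678,291),.091),("clFL",(518,350),.085),("clFR",(740,342),.085),("clBL",(512,247),.085),("clBR",(732,238),.085),("footBR",(145,284),.006),("footFL",(78,303),.006),("footBR2",(130,223),.006),("blue",(253,155),.03),("cyl",(374,325),.15),("flask",(290,316),.06)]: print(n,f(cr(x,y),z))
for q,z in [("fork_grip",.104),("basket_deep_bail",.122),("seat_ring",.085),("blank_lid",.085),("fork_holder",0),("drip_stand",0),("cleaner",0)]:
    l=landmark_of("top",q); print(q,f(l[0]["at"],z) if l else 0)
S2=shot("scene")
for q,z in [("fork_grip",.104),("basket_deep_bail",.122),("seat_ring",.085),("fork_holder",0),("drip_stand",0),("cleaner",0),("measuring_cylinder",0),("conical_flask",0),("vial_a",0),("wash_bottle",0)]:
    l=landmark_of("scene",q); print("scene",q,[(atz(S2,x["at"],z).round(3),round(x["score"],2)) for x in l])
k=calibration("wrist"); print(np.round(k["T_tool_cam"],3),np.round(k["intrinsics"],0))
# furniture heights near holder
for box in [(190,225,130,195),(395,450,150,225)]:
    m=(c>box[0])&(c<box[1])&(r>box[2])&(r<box[3])&(P[:,2]>.05); q=P[m]; print("furn",q.min(0).round(3),q.max(0).round(3))
E
```

```text
cleaner 2492 [ 0.453 -0.271  0.088] rect 454 -280 119 255 3.2
tray 991 [ 0.611 -0.033  0.01 ] rect 628 -29 246 290 0.8
panel 343 [ 0.661 -0.037  0.136] rect 646 -34 223 75 83.1
holder foot+ 527 [0.485 0.337 0.049] rect 495 344 131 126 1.0
fork top 52 [0.488 0.344 0.125] rect 489 346 22 13 20.5
lip 230 [0.487 0.341 0.069] rect 489 347 51 59 18.2
trayFL [0.558 0.093 0.012]
trayFR [ 0.533 -0.142  0.012]
panL [0.687 0.069 0.145]
panR [ 0.664 -0.151  0.145]
hookRbase [ 0.665 -0.102  0.125]
hookLbase [0.676 0.028 0.125]
ringhole [ 0.456 -0.34   0.091]
clFL [ 0.386 -0.158  0.085]
clFR [ 0.4   -0.411  0.085]
clBL [ 0.504 -0.151  0.085]
clBR [ 0.519 -0.406  0.085]
footBR [0.463 0.292 0.006]
footFL [0.438 0.372 0.006]
footBR2 [0.538 0.315 0.006]
blue [0.621 0.162 0.03 ]
cyl [0.408 0.003 0.15 ]
flask [0.422 0.106 0.06 ]
fork_grip [0.487 0.344 0.104]
basket_deep_bail [ 0.597 -0.193  0.122]
seat_ring [ 0.459 -0.336  0.085]
blank_lid [ 0.459 -0.221  0.085]
fork_holder [0.49  0.353 0.   ]
drip_stand [ 0.613 -0.036  0.   ]
cleaner [ 0.452 -0.277  0.   ]
scene fork_grip [(array([0.501, 0.335, 0.104])
[... 192 characters left out ...]
array([0.496, 0.355, 0.   ]), 0.83)]
scene drip_stand [(array([ 0.611, -0.045,  0.   ]), 0.97)]
scene cleaner [(array([ 0.453, -0.272,  0.   ]), 0.97)]
scene measuring_cylinder [(array([0.403, 0.007, 0.   ]), 0.58)]
scene conical_flask [(array([0.428, 0.106, 0.   ]), 0.65), (array([ 0.638, -0.059,  0.   ]), 0.22)]
scene vial_a [(array([0.404, 0.167, 0.   ]), 0.55)]
scene wash_bottle [(array([0.428, 0.44 , 0.   ]), 0.77)]
[[ 1.    -0.001  0.001 -0.001]
 [ 0.001  0.953  0.302 -0.077]
 [-0.001 -0.302  0.953 -0.123]
 [ 0.     0.     0.     1.   ]] [[343.   0. 320.]
 [  0. 343. 204.]
 [  0.   0.   1.]]
furn [0.573 0.271 0.051] [0.789 0.373 0.273]
furn [ 0.482 -0.487  0.051] [ 0.661 -0.259  0.315]
```

>>> servo_tool(
  commands=[
    [0, 0, -0.118, 0, 0, -1.6, 6],
    [0, 0, -0.118, 0, 0, -1.6, 6],
    [0, 0, -0.118, 0, 0, -1.6, 6],
    [0, 0, -0.118, 0, 0, -1.6, 6],
    [0, 0, -0.118, 0, 0, -1.6, 6],
    [0, 0, 0, -2.25, 2.19, 0, 6],
    [0, 0, 0, -2.25, 2.19, 0, 6],
    [0, 0, 0, -2.25, 2.19, 0, 6],
    [0, 0, 0, -2.25, 2.19, 0, 6],
    [0, 0, 0, -2.25, 2.19, 0, 6],
    [0, 0, 0, -2.25, 2.19, 0, 6],
    [0, 0, 0, -2.25, 2.19, 0, 6],
    [0, 0, 0, -2.25, 2.19, 0, 6],
    [0, 0, 0, -2.25, 2.19, 0, 6],
    [0, 0, 0, -2.25, 2.19, 0, 6],
    [0, 0, 0, -2.25, 2.19, 0, 6],
    [0, 0, 0, -2.25, 2.19, 0, 6],
    [0, 0, 0, 0, 0, 0, 6],
    [0, 0, 0, 0, 0, 0, 6],
  ],
)

```text
time_s: 4.25
eef_pos: [0.4891, 0.3455, 0.3299]
tcp_rot: [-3.141, 0.0, 1.868]
contact_force: [0.1, 0.2, 0.4]
opening: 0.0598
```

```bash
cat >> h.py <<'E'
def totool(pt):
    T=T_tool(); return ((T[:3,:3].T@(np.asarray(pt)-T[:3,3]))*100).round(2)
E
python3 - <<'E'
from h import *
S=shot("wrist"); cv2.imwrite("pics/w1.png",S[0])
P,r,c=cloud(S)
m0=(np.hypot(P[:,0]-.489,P[:,1]-.346)<.07)
for n,lo,hi in [("top",.125,.15),("lip",.06,.085),("lip2",.064,.075),("hand",.09,.15)]:
    q=P[m0&(P[:,2]>lo)&(P[:,2]<hi)]
    if len(q)<5: print(n,len(q)); continue
    e=cv2.minAreaRect((q[:,:2]*1000).astype(np.float32)); print(n,len(q),q.mean(0).round(4),np.round(e[0],1),np.round(e[1],1),round(e[2],1), np.median(q[:,2]).round(4))
for q,z in [("fork_grip",.104),("fork",.008),("fork_holder",0)]:
    print(q,[(np.round(x["at"]).tolist(),atz(S,x["at"],z).round(4),round(x["score"],2)) for x in landmark_of("wrist",q)][:2])
E
```

```text
top 311 [0.4882 0.3499 0.1341] [489.  350.1] [23.3 11.6] 17.4 0.1344
lip 1789 [0.4867 0.3494 0.0694] [489.5 350. ] [50.1 57.4] 18.2 0.0691
lip2 1730 [0.4867 0.3495 0.0691] [489.5 350. ] [50.1 57.4] 18.2 0.0691
hand 432 [0.4864 0.3492 0.1278] [488.9 350.3] [23.4 14. ] 17.5 0.1336
fork_grip [([173.0, 326.0], array([0.4873, 0.3501, 0.104 ]), 0.82)]
fork [([160.0, 325.0], array([0.4911, 0.3511, 0.008 ]), 0.9)]
fork_holder [([157.0, 322.0], array([0.4897, 0.3465, 0.    ]), 0.88)]
```

View pics/w1.png

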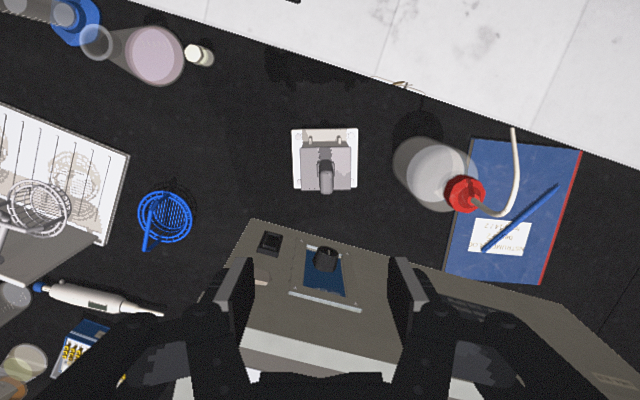

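>>> servo_tool(
  commands=[
    [0, 0, -0.014, 0.45, 0.14, 0.5, 6],
    [0, 0, 0, 0, 0, 1.5, 6],
    [0, 0, 0, 0, 0, 1.7, 6],
    [0, 0, 0, 0, 0, 1.7, 6],
    [0, 0, 0, 0, 0, 1.7, 6],
    [0, 0, 0, 0, 0, 1.7, 6],
    [0, 0, 0, 0, 0, 1.7, 6],
    [0, 0, 0, 0, 0, 1.7, 6],
    [0, 0, 0, 0, 0, 1.7, 6],
    [0, 0, 0, 0, 0, 1.7, 6],
    [0, 0, 0, 0, 0, 1.7, 6],
    [0, 0, 0, 0, 0, 1.7, 6],
    [0, 0, 0, 0, 0, 1.5, 6],
    [0, 0, 0, 0, 0, 1.4, 6],
    [0, 0, 0, 0, 0, 0.7, 6],
    [0, 0, 0, 0, 0, 0, 6],
  ],
)

```text
time_s: 6.05
eef_pos: [0.4883, 0.3504, 0.1032]
tcp_rot: [-3.14, 0.0, 1.883]
contact_force: [-0.2, -0.9, 1.1]
opening: 0.0601
```

>>> servo_tool(
  commands=[
    [0, 0, 0, 0, 0, 0, 2],
    [0, 0, 0, 0, 0, 0, 1],
    [0, 0, 0, 0, 0, 0, 0.5],
    [0, 0, 0, 0, 0, 0, 0.5],
    [0, 0, 0, 0, 0, 0, 0.5],
    [0, 0, 0, 0, 0, 0, 0.5],
    [0, 0, 0, 0, 0, 0, 0.5],
    [0, 0, 0, 0, 0, 0, 0.5],
  ],
  force=80,
)

```text
time_s: 6.85
eef_pos: [0.4891, 0.3509, 0.1051]
tcp_rot: [3.14, -0.0, 1.883]
contact_force: [1.0, 0.2, 5.2]
opening: 0.012
```

>>> servo_tool(
  commands=[
    [0, 0, 0, 0, 0, -0.8, 0.5],
    [0, 0, 0, 0, 0, -1.2, 0.5],
    [0, 0, 0, 0, 0, -1.5, 0.5],
    [0, 0, 0, 0, 0, -1.5, 0.5],
    [0, 0, 0, 0, 0, -1.5, 0.5],
    [0, 0, 0, 0, 0, -1.5, 0.5],
    [0, 0, 0, 0, 0, -2, 0.5],
    [0, 0, 0, 0, 0, -2, 0.5],
    [0, 0, 0, 0, 0, -2, 0.5],
    [0, 0, 0, 0, 0, -2, 0.5],
    [0, 0, 0, 0, 0, -1, 0.5],
    [0, 0, 0, 0, 0, 0, 0.5],
  ],
)

```text
time_s: 8.05
eef_pos: [0.4892, 0.3509, 0.2762]
tcp_rot: [3.139, -0.001, 1.883]
contact_force: [-0.3, -0.1, -1.2]
opening: 0.0121
```

>>> servo_tool(
  commands=[
    [0, 0, 0.105, 0, 0, 0, 0.5],
    [0, 0, 0.105, 0, 0, 0, 0.5],
    [0, 0, 0.105, 0, 0, 0, 0.5],
    [0, 0, 0.105, 0, 0, 0, 0.5],
    [0, 0, 0, -1.2, 0.4, 0, 0.5],
    [0, 0, 0, -2.5, 0.8, 0, 0.5],
    [0, 0, 0, -2.5, 0.8, 0, 0.5],
    [0, 0, 0, -2.5, 0.8, 0, 0.5],
    [0, 0, 0, -2.5, 0.8, 0, 0.5],
    [0, 0, 0, -2.5, 0.8, 0, 0.5],
    [0, 0, 0, -2.5, 0.8, 0, 0.5],
    [0, 0, 0, -2.5, 0.8, 0, 0.5],
    [0, 0, 0, -2.5, 0.9, 0, 0.5],
    [0, 0, 0, -2.5, 0.9, 0, 0.5],
    [0, 0, 0, -2.5, 0.9, 0, 0.5],
    [0, 0, 0, -2.5, 0.9, 0, 0.5],
    [0, 0, 0, -2.5, 0.9, 0, 0.5],
    [0, 0, 0, -2.5, 0.9, 0, 0.5],
    [0, 0, 0, -0.8, 0.1, 0, 0.5],
    [0, 0, 0, 0, 0, 0, 0.5],
  ],
)

```text
time_s: 10.05
eef_pos: [0.5656, -0.0061, 0.2738]
tcp_rot: [-3.141, 0.0, 1.463]
contact_force: [0.6, 0.3, -0.8]
opening: 0.0121
```

```bash
python3 - <<'E'
from h import *
S=shot("wrist"); cv2.imwrite("pics/w2.png",S[0]); print(state()["eef_pos"])
np.savez("w2.npz",d=S[1],W=S[4])
for q,z in [("basket_deep_bail",.125),("basket_deep",.0325),("basket_shallow",.0525),("drip_stand",0),("fork_trough",T_tool()[2,3]-.09)]:
    print(q,[(np.round(x["at"]).tolist(),atz(S,x["at"],z).round(4),round(x["score"],2)) for x in landmark_of("wrist",q)][:2])
P,r,c=cloud(S)
m=(P[:,2]>.138)&(P[:,2]<.15)&(P[:,0]>.62)&(P[:,0]<.72)&(abs(P[:,1]+.03)<.16)
q=P[m]; e=cv2.minAreaRect((q[:,:2]*1000).astype(np.float32)); print("panel",m.sum(),np.round(e[0]),np.round(e[1]),e[2], np.round(np.polyfit(q[:,1],q[:,0],1),4))
m=(P[:,2]>.117)&(P[:,2]<.136)&(np.hypot(P[:,0]-.615,P[:,1]+.1)<.05)
q=P[m]; print(len(q), np.c_[q,r[m],c[m]][::max(1,len(q)//40)].round(3))
E
```

```text
[ 0.56558963 -0.00517503  0.27397458]
basket_deep_bail [([260.0, 228.0], array([ 0.6171, -0.0947,  0.125 ]), 0.85), ([253.0, 175.0], array([ 0.6053, -0.1393,  0.125 ]), 0.25)]
basket_deep [([225.0, 249.0], array([ 0.619 , -0.0941,  0.0325]), 0.58), ([0.0, 477.0], array([0.4167, 0.1598, 0.0325]), 0.49)]
basket_shallow [([234.0, 366.0], array([0.6358, 0.0349, 0.0525]), 0.94), ([200.0, 467.0], array([0.6098, 0.1435, 0.0525]), 0.73)]
drip_stand [([208.0, 312.0], array([ 0.6176, -0.0224,  0.    ]), 0.92)]
fork_trough [([223.0, 250.0], array([ 0.5634, -0.0538,  0.184 ]), 0.56)]
panel 90 [ 659. -139.] [ 6. 14.] 22.072206497192383 [-0.0683  0.6501]
974 [[ 6.01e-01 -9.30e-02  1.29e-01  2.45e+02  2.25e+02]
 [ 6.02e-01 -9.20e-02  1.32e-01  2.48e+02  2.25e+02]
 [ 6.04e-01 -9.10e-02  1.33e-01  2.50e+02  2.27e+02]
 [ 6.06e-01 -9.10e-02  1.33e-01  2.52e+02  2.27e+02]
 [ 6.09e-01 -9.10e-02  1.30e-01  2.54e+02  2.29e+02]
 [ 6.14e-01 -9.40e-02  1.22e-01  2.56e+02  2.29e+02]
 [ 6.18e-01 -6.50e-02  1.23e-01  2.57e+02  2.61e+02]
 [ 6.17e-01 -7.00e-02  1.25e-01  2.58e+02  2.55e+02]
 [ 6.17e-01 -8.70e-02  
[... 1026 characters left out ...]
 2.36e+02]
 [ 6.34e-01 -9.60e-02  1.25e-01  2.78e+02  2.30e+02]
 [ 6.37e-01 -9.30e-02  1.24e-01  2.80e+02  2.34e+02]
 [ 6.38e-01 -9.70e-02  1.28e-01  2.83e+02  2.29e+02]
 [ 6.42e-01 -9.30e-02  1.25e-01  2.85e+02  2.35e+02]
 [ 6.44e-01 -9.50e-02  1.27e-01  2.88e+02  2.32e+02]
 [ 6.46e-01 -9.80e-02  1.28e-01  2.91e+02  2.29e+02]
 [ 6.50e-01 -9.40e-02  1.25e-01  2.93e+02  2.36e+02]
 [ 6.51e-01 -9.60e-02  1.29e-01  2.96e+02  2.33e+02]
 [ 6.53e-01 -9.90e-02  1.29e-01  2.99e+02  2.30e+02]
 [ 6.56e-01 -9.50e-02  1.29e-01  3.01e+02  2.34e+02]
 [ 6.64e-01 -9.40e-02  1.19e-01  3.02e+02  2.40e+02]
 [ 6.61e-01 -9.50e-02  1.28e-01  3.05e+02  2.36e+02]
 [ 6.63e-01 -8.90e-02  1.31e-01  3.08e+02  2.42e+02]]
```

View pics/w2.png

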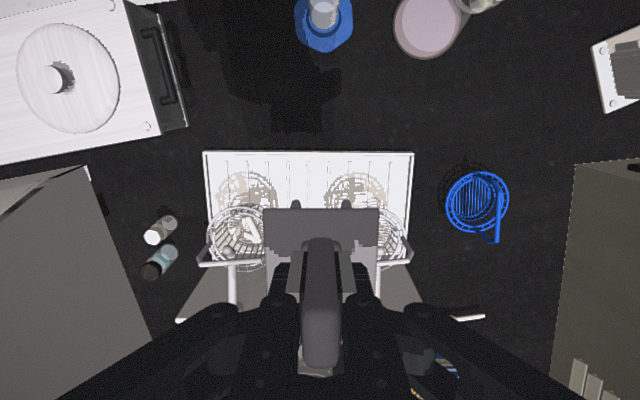

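```bash
python3 - <<'E'
from h import *
D=np.load("w2.npz"); k=calibration("wrist"); S=(None,D["d"],np.array(k["intrinsics"]),k["k1"],D["W"])
P,r,c=cloud(S); T=T_tool()
q=(P-T[:3,3])@T[:3,:3]*1000  # tool mm
m=(abs(q[:,0])<32)&(q[:,1]>-30)&(q[:,1]<30)&(q[:,2]>30)&(q[:,2]<110)
for a in range(30,110,5):
    s=m&(q[:,2]>=a)&(q[:,2]<a+5)
    if s.sum(): 
        u=q[s]; print(a,s.sum(),"x",np.percentile(u[:,0],[1,99]).round(1),"y",np.percentile(u[:,1],[1,50,99]).round(1), "rows",r[s].min(),r[s].max())
for sgn in (-1,1):
    u=q[m&(q[:,2]>48)&(sgn*q[:,0]>8)]; print(sgn,len(u),u.mean(0).round(1))
E
```

```text
30 154 x [-16.  22.] y [-23.7  -8.5  -5.4] rows 209 263
35 5481 x [-31.5  25.4] y [-24.5 -12.8  16.9] rows 208 294
65 2 x [-19.3 -18.7] y [-14.8 -14.7 -14.7] rows 207 207
70 41 x [-21.1  14.8] y [-14.8 -14.3 -13.2] rows 205 207
75 47 x [-21.5  15.2] y [-14.9 -14.3 -12.2] rows 202 207
80 44 x [-21.2  15.5] y [-14.9 -14.2 -12.6] rows 200 205
85 27 x [-21.6  15.4] y [-14.7 -13.5  -8.1] rows 199 207
-1 80 [-18.6 -13.9  79. ]
1 81 [ 12.4 -13.8  79. ]
```

The left basket in this close view (px 230,240) holds the bars and has its bail on the -y hook, so it is the deep one. The shallow one is at right (375,235). The fork's stems show at the -x side, so the prongs point to +x as they should.

>>> servo_tool(
  commands=[
    [0, 0, 0, -1.6, 0, 0, 0.5],
    [0, 0, 0, -2, 0, 0, 0.5],
    [0, 0, 0, -2, 0, 0, 0.5],
    [0, 0, 0, -1.6, 0.2, 0, 0.5],
    [0, 0, 0, -0.8, 0, 0, 0.5],
    [0, 0, 0, 0, 0, 1, 0.5],
    [0, 0, 0, 0, 0, 1.5, 0.5],
    [0, 0, 0, 0, 0, 1.5, 0.5],
    [0, 0, 0, 0, 0, 1.5, 0.5],
    [0, 0, 0, 0, 0, 1.2, 0.5],
    [0, 0, 0, 0, 0, 0.8, 0.5],
    [0, 0, 0, 0, 0, 0.4, 0.5],
    [0, 0, 0, 0, 0, 0, 0.5],
    [0, 0, 0, 0, 0, 0, 0.5],
    [0, 0, 0, 0, 0, 0, 0.5],
  ],
)

```text
time_s: 11.85
eef_pos: [0.5596, -0.0846, 0.196]
tcp_rot: [3.141, 0.0, 1.463]
contact_force: [-0.1, 0.2, 0.1]
opening: 0.0122
```

```bash
python3 - <<'E'
from h import *
s=state(); print(s["eef_pos"],s["tcp_rot"])
S=shot("wrist"); cv2.imwrite("pics/w3.png",cv2.resize(S[0][120:330,180:460],None,fx=2.5,fy=2.5))
np.savez("w3.npz",d=S[1],W=S[4])
P,r,c=cloud(S); T=T_tool()
q=(P-T[:3,3])@T[:3,:3]*1000
m=(abs(q[:,0])<34)&(q[:,1]>-30)&(q[:,1]<24)&(q[:,2]>30)
for a in range(30,110,10):
    u=q[m&(q[:,2]>=a)&(q[:,2]<a+10)]
    if len(u): print(a,len(u),"x",np.percentile(u[:,0],[1,99]).round(1),"y",np.percentile(u[:,1],[1,50,99]).round(1))
m=(abs(q[:,0])<55)&(q[:,1]>25)&(q[:,1]<110)&(P[:,2]>.115)&(P[:,2]<.14)
u=q[m]; print(len(u), np.c_[u,P[m][:,2]*1000,r[m],c[m]][::max(1,len(u)//30)].round(0))
for n in ("basket_deep_bail","fork_trough"): print(n,[(np.round(x["at"]),round(x["score"],2)) for x in landmark_of("wrist",n)])
S=shot("scene")
for n,z in (("basket_deep_bail",.125),("fork_trough",s["eef_pos"][2]-.091)): print(n,[(atz(S,x["at"],z).round(4),np.round(x["at"]),round(x["score"],2)) for x in landmark_of("scene",n)])
cv2.imwrite("pics/s3.png",cv2.resize(S[0][130:270,270:400],None,fx=4,fy=4))
E
```

```text
[ 0.55961246 -0.08456813  0.19596869] [3.14056393e+00 1.26138047e-06 1.46296686e+00]
30 5628 x [-29.4  27.6] y [-24.4 -12.4  17. ]
60 8 x [-17.7  16.4] y [-14.6 -14.4 -14.3]
70 91 x [-19.2  17.7] y [-14.7 -14.1 -12.2]
80 61 x [-19.4  17.4] y [-14.7 -14.   -8.1]
502 [[ 14. 104.  81. 115. 356. 341.]
 [-16. 104.  78. 118. 359. 300.]
 [ 12. 106.  79. 117. 360. 338.]
 [ 13. 104.  76. 120. 361. 340.]
 [ 14. 105.  76. 120. 362. 342.]
 [-17. 106.  75. 121. 364. 298.]
 [-17. 105.  73. 123. 365. 298.]
 [-17. 105.  72. 124. 366. 298.]
 [ 14. 105.  72. 124. 366. 342.]
 [ 10. 105.  72. 124. 367. 336.]
 [-11. 102.  67. 129. 368. 306.]
 [ 13. 105.  70. 126. 368. 340.]
 [ -8. 102.  66. 130. 369. 310.]
 [  3. 102.  67. 129. 369. 326.]
 [ 14. 105.  70. 126. 369. 342.]
 [ -7. 102.  66. 130. 370. 312.]
 [  4. 103.  66. 130. 370. 328.]
 [-17. 105.  68. 128. 371. 297.]
 [ -6. 103.  66. 130. 371. 313.]
 [  5. 103.  65. 131. 371. 329.]
 [-17. 106.  68. 128. 372. 297.]
 [ -6. 102.  64. 132. 372. 313.]
 [  5. 102.  64. 132. 372. 329.]
 [-17. 105.  66. 130. 373. 298.]
 [ -5. 101.  62. 134. 373. 314.]
 [  5. 103.  64. 132. 373. 330.]
 [-12. 103.  63. 133. 374. 305.]
 [  0. 103.  63. 133. 374. 322.]
 [ 11. 106.  66. 130. 374. 338.]
 [  0. 102.  61. 135. 375. 322.]
 [ -5. 102.  60. 136. 376. 315.]
 [ -2. 101.  58. 138. 377. 319.]]
basket_deep_bail []
fork_trough []
basket_deep_bail [(array([ 0.6197, -0.1029,  0.125 ]), array([199., 345.]), 0.56)]
fork_trough [(array([ 0.5708, -0.1018,  0.105 ]), array([207., 334.]), 0.74)]
```

View pics/w3.png

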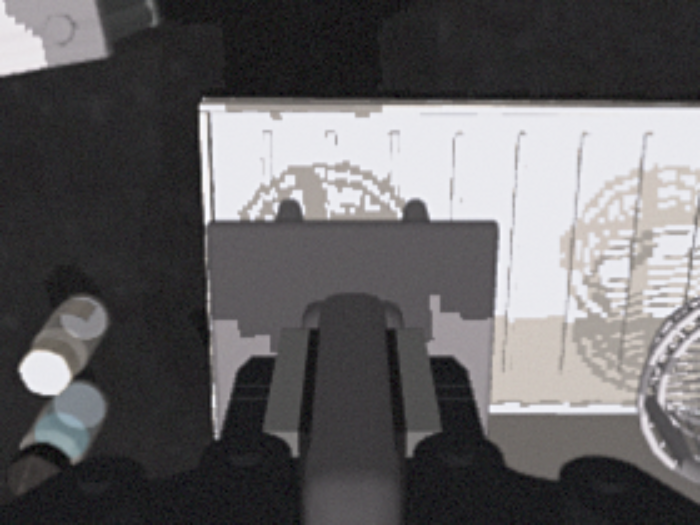

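>>> servo_tool(
  commands=[
    [0, 0, 0, -0.1, 0.5, 0.15, 0.5],
    [0, 0, 0, 0, 0.8, 0, 0.5],
    [0, 0, 0, 0, 0.8, 0, 0.5],
    [0, 0, 0, 0, 0.8, 0, 0.5],
    [0, 0, 0, 0, 0.8, 0, 0.5],
    [0, 0, 0, 0, 0.8, 0, 0.5],
    [0, 0, 0, 0, 0.7, 0, 0.5],
    [0, 0, 0, 0, 0.6, 0, 0.5],
    [0, 0, 0, 0, 0, 0, 0.5],
    [0, 0, 0, 0, 0, 0, 0.5],
  ],
)

```text
time_s: 13.15
eef_pos: [0.6169, -0.0918, 0.1937]
tcp_rot: [-3.141, 0.0, 1.463]
contact_force: [-0.6, -0.1, -1.1]
opening: 0.0122
```

```bash
python3 - <<'E'
from h import *
s=state(); print(s["eef_pos"],s["contact_force"])
S=shot("wrist")
P,r,c=cloud(S); T=T_tool(); q=(P-T[:3,3])@T[:3,:3]*1000
a=S[0][150:330,200:440]
cv2.imwrite("pics/w4.png",cv2.resize(a,None,fx=3.3,fy=3.3))
m=(abs(q[:,0])<50)&(abs(q[:,1])<40)&(P[:,2]>.1)&(P[:,2]<.14)&(abs(q[:,0])>20)
u=q[m]; print(len(u), np.c_[u,P[m][:,2]*1000,r[m],c[m]][::max(1,len(u)//20)].round(0))
E
```

```text
[ 0.61690464 -0.09177258  0.19369401] [-0.57087539 -0.06060499 -1.13648813]
0 []
```

View pics/w4.png

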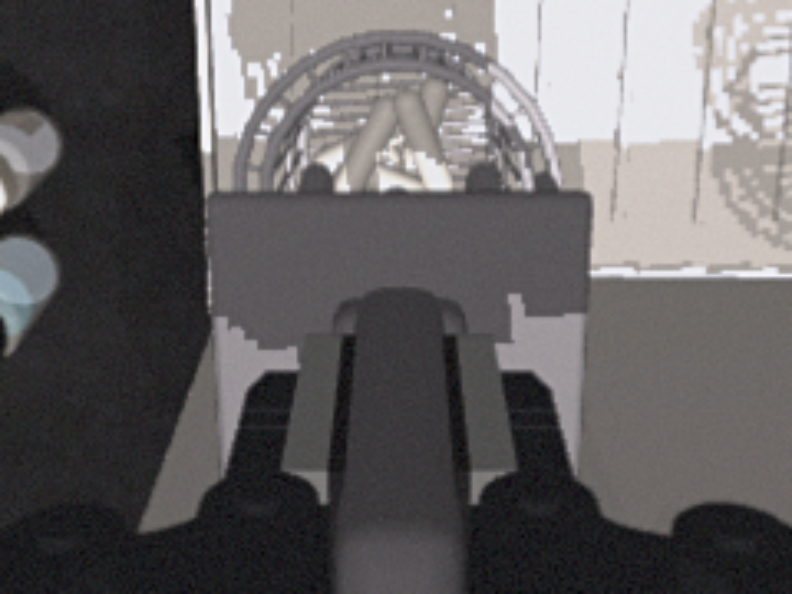

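The basket with the bars is centred under the fork, with prongs at px 317 and 484 and the hook tip at about 397 between them. I'll lift now.

>>> servo_tool(
  commands=[
    [0, 0, 0, 0, 0, -0.6, 0.5],
    [0, 0, 0, 0, 0, -0.6, 0.5],
    [0, 0, 0, 0, 0, -0.4, 0.5],
    [0, 0, 0, 0, 0, -0.4, 0.5],
    [0, 0, 0, 0, 0, -0.4, 0.5],
    [0, 0, 0, 0, 0, -0.4, 0.5],
    [0, 0, 0, 0, 0, -0.5, 0.5],
    [0, 0, 0, 0, 0, -0.6, 0.5],
    [0, 0, 0, 0, 0, -0.6, 0.5],
    [0, 0, 0, 0, 0, -0.5, 0.5],
    [0, 0, 0, 0, 0, -0.4, 0.5],
    [0, 0, 0, 0, 0, 0, 0.5],
    [0, 0, 0, 0, 0, 0, 0.5],
  ],
)

```text
time_s: 14.5
eef_pos: [0.617, -0.0918, 0.2477]
tcp_rot: [3.142, -0.0, 1.463]
contact_force: [0.2, -0.1, -3.1]
opening: 0.0124
```

```bash
python3 - <<'E'
from h import *
s=state(); print(s["eef_pos"],s["contact_force"],s["torque"])
S=shot("scene")
cv2.imwrite("pics/s5.png",cv2.resize(S[0][130:260,260:420],None,fx=4.5,fy=4.5))
for n in ("basket_deep_bail","fork_trough"): print(n,[(np.round(x["at"]),round(x["score"],2)) for x in landmark_of("scene",n)])
E
```

```text
[ 0.61695256 -0.09177896  0.24773136] [ 0.22207869 -0.06833868 -3.10987445] [ 0.02784645 -0.01280055 -0.02438316]
basket_deep_bail [(array([191., 342.]), 0.55)]
fork_trough [(array([191., 346.]), 0.71)]
```

View pics/s5.png

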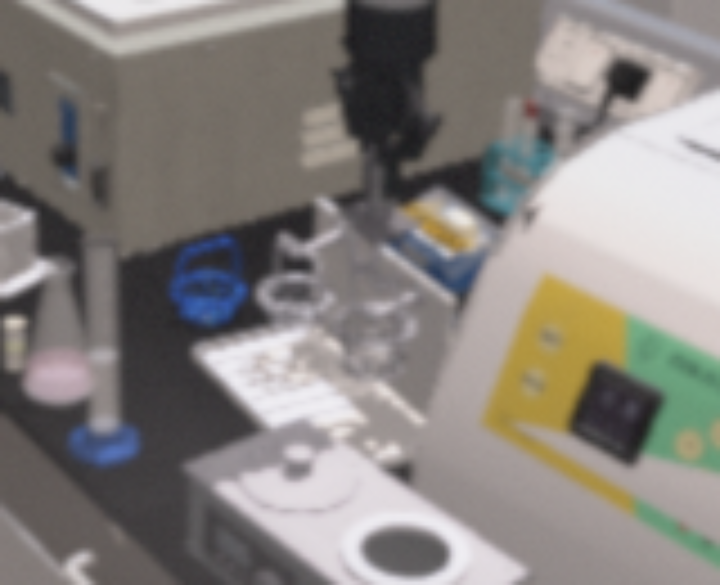

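>>> servo_tool(
  commands=[
    [0, 0, 0, 0, -0.3, 0, 0.5],
    [0, 0, 0, 0, -0.6, 0, 0.5],
    [0, 0, 0, 0, -0.9, 0, 0.5],
    [0, 0, 0, 0, -1.1, 0, 0.5],
    [0, 0, 0, 0, -1.2, 0, 0.5],
    [0, 0, 0, 0, -1.2, -0.2, 0.5],
    [0, 0, 0, 0, -1.2, -0.4, 0.5],
    [0, 0, 0, 0, -1.1, -0.7, 0.5],
    [0, 0, 0, 0, -0.9, -1, 0.5],
    [0, 0, 0, -0.2, -0.7, -1.2, 0.5],
    [0, 0, 0, -0.5, -0.6, -1.3, 0.5],
    [0, 0, 0, -0.9, -0.6, -1.2, 0.5],
    [0, 0, 0, -1.2, -0.6, -1, 0.5],
    [0, 0, 0, -1.4, -0.6, -0.6, 0.5],
    [0, 0, 0, -1.6, -0.5, -0.2, 0.5],
    [0, 0, 0, -1.7, -0.4, 0, 0.5],
    [0, 0, 0, -1.7, -0.4, 0, 0.5],
    [0, 0, 0, -1.6, -0.3, 0, 0.5],
    [0, 0, 0, -1.4, -0.1, 0, 0.5],
    [0, 0, 0, -1, 0, 0, 0.5],
  ],
)

```text
time_s: 16.65
eef_pos: [0.47, -0.2103, 0.3257]
tcp_rot: [-3.141, 0.0, 1.462]
contact_force: [-0.0, 0.7, -3.5]
opening: 0.0117
```

>>> servo_tool(
  commands=[
    [0, 0, 0, -0.5, 0, 0, 0.5],
    [0, 0, 0, -0.3, 0, 0, 0.5],
    [0, 0, 0, 0, 0, 0, 0.5],
    [0, 0, 0, 0, 0, 0, 0.5],
    [0, 0, 0, 0, 0, 0, 0.5],
    [0, 0, 0, 0, 0, 0, 0.5],
    [0, 0, 0, 0, 0, 0, 0.5],
  ],
)

```text
time_s: 17.35
eef_pos: [0.4697, -0.2164, 0.3258]
tcp_rot: [3.142, 0.0, 1.463]
contact_force: [0.5, -0.7, -2.5]
opening: 0.0117
```

```bash
python3 - <<'E'
from h import *
s=state(); print(s["eef_pos"],s["contact_force"])
S=shot("wrist"); cv2.imwrite("pics/w6.png",S[0])
P,r,c=cloud(S); T=T_tool(); q=(P-T[:3,3])@T[:3,:3]*1000
for n,z in (("seat_ring",.085),("blank_lid",.085),("cleaner",0)): print(n,[(atz(S,x["at"],z).round(4),np.round(x["at"]),round(x["score"],2)) for x in landmark_of("wrist",n)][:2])
for lo,hi,n in [(.088,.097,"ring")]:
    m=(P[:,2]>lo)&(P[:,2]<hi)&(np.hypot(P[:,0]-.457,P[:,1]+.336)<.06); u=P[m]
    print(n,m.sum(),u.min(0).round(4),u.max(0).round(4),np.round(cv2.minEnclosingCircle((u[:,:2]*1000).astype(np.float32)),1) if 0 else cv2.minEnclosingCircle((u[:,:2]*1000).astype(np.float32)))
ms=masks_of("wrist","seat_ring")
if ms:
    cs,_=cv2.findContours(ms[0]["mask"].astype(np.uint8),cv2.RETR_LIST,cv2.CHAIN_APPROX_NONE)
    for k in cs:
        if len(k)>30: 
            e=cv2.fitEllipse(k); print("ell",np.round(e[0]),np.round(e[1]),atz(S,(e[0][1],e[0][0]),.091).round(4))
m=(P[:,2]>.1)&(P[:,1]<-.2)&(q[:,2]>-200)&(P[:,0]>.48); 
for y in np.arange(-.42,-.2,.03):
    u=P[m&(abs(P[:,1]-y)<.015)]
    if len(u): print("instr",y.round(2),u[:,0].min().round(3),u[np.argmin(u[:,0])].round(3),u[:,2].max().round(3))
# basket pose vs tool
m=(np.hypot(q[:,0],q[:,1])<45)&(q[:,2]>110)&(q[:,2]<145); u=q[m]; print("flange",m.sum(),u.min(0).round(1),u.max(0).round(1))
E
```

```text
[ 0.46966742 -0.21642056  0.32581104] [ 0.51950236 -0.6571945  -2.51174726]
seat_ring []
blank_lid [(array([ 0.4514, -0.2113,  0.085 ]), array([153., 324.]), 0.58), (array([ 0.6183, -0.2324,  0.085 ]), array([292., 321.]), 0.38)]
cleaner [(array([ 0.4546, -0.2776,  0.    ]), array([150., 273.]), 0.88)]
ring 2673 [ 0.4115 -0.3821  0.088 ] [ 0.5019 -0.2907  0.0925] ((456.5997314453125, -336.36053466796875), 45.863868713378906)
ell [209. 170.] [58. 63.] [ 0.4554 -0.3349  0.091 ]
ell [209. 170.] [80. 87.] [ 0.4545 -0.3349  0.091 ]
instr -0.42 0.543 [ 0.543 -0.411  0.105] 0.236
instr -0.39 0.541 [ 0.541 -0.378  0.102] 0.229
instr -0.36 0.539 [ 0.539 -0.349  0.102] 0.205
instr -0.33 0.536 [ 0.536 -0.321  0.1  ] 0.238
instr -0.3 0.534 [ 0.534 -0.288  0.104] 0.253
instr -0.27 0.541 [ 0.541 -0.285  0.127] 0.187
instr -0.24 0.48 [ 0.48  -0.244  0.148] 0.355
instr -0.21 0.48 [ 0.48  -0.22   0.355] 0.356
flange 1292 [-38.7 -34.8 110.9] [ 34.5   8.5 145. ]
```

View pics/w6.png

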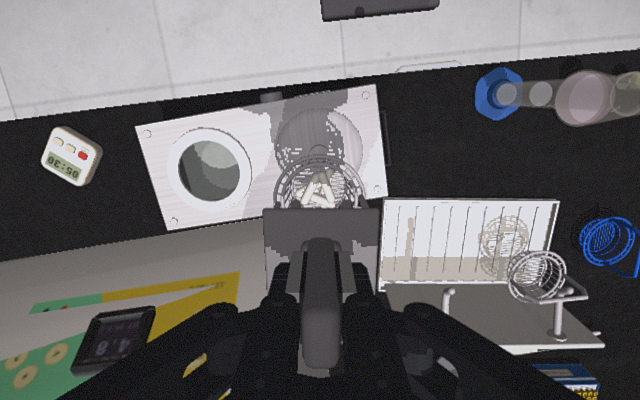

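>>> servo_tool(
  commands=[
    [0, 0, 0, -0.4, 0, 0, 0.5],
    [0, 0, 0, -0.8, 0, 0, 0.5],
    [0, 0, 0, -1.2, 0, 0, 0.5],
    [0, 0, 0, -1.4, -0.1, 0, 0.5],
    [0, 0, 0, -1.4, -0.1, 0, 0.5],
    [0, 0, 0, -1.4, 0, 0, 0.5],
    [0, 0, 0, -1.4, 0, 0, 0.5],
    [0, 0, 0, -1.3, 0, 0, 0.5],
    [0, 0, 0, -1.1, 0, 0, 0.5],
    [0, 0, 0, -0.8, 0, 0, 0.5],
    [0, 0, 0, -0.4, 0, 0, 0.5],
    [0, 0, 0, -0.2, 0, 0, 0.5],
    [0, 0, 0, 0, 0, 0.7, 0.5],
    [0, 0, 0, 0, 0, 0.9, 0.5],
    [0, 0, 0, 0, 0, 0.7, 0.5],
    [0, 0, 0, 0, 0, 0, 0.5],
    [0, 0, 0, 0, 0, 0, 0.5],
    [0, 0, 0, 0, 0, 0, 0.5],
    [0, 0, 0, 0, 0, 0, 0.5],
    [0, 0, 0, 0, 0, 0, 0.5],
  ],
)

```text
time_s: 19.6
eef_pos: [0.455, -0.3338, 0.303]
tcp_rot: [3.141, 0.0, 1.463]
contact_force: [0.3, 0.4, -3.6]
opening: 0.0119
```

```bash
cat > fit.py <<'E'
from h import *
from scipy.optimize import least_squares
s=state(); print(s["eef_pos"],s["contact_force"])
S=shot("wrist"); cv2.imwrite("pics/%s.png"%__import__("sys").argv[1],cv2.resize(S[0][60:300,190:450],None,fx=2.5,fy=2.5))
P,r,c=cloud(S); T=T_tool(); q=(P-T[:3,3])@T[:3,:3]*1000
# ring outer edge and flange outer edge: angular extremes
def outer(xy,c0,R):
    c=np.array(c0)
    for _ in range(5):
        d=xy-c; a=np.arctan2(d[:,1],d[:,0]); rad=np.hypot(*d.T); pts=[]
        for b in np.arange(-np.pi,np.pi,.12):
            k=(a>=b)&(a<b+.12)
            if k.sum()>4:
                v=np.percentile(rad[k],96)
                if abs(v-R)<6: pts.append(c+v*np.array([np.cos(b+.06),np.sin(b+.06)]))
        pts=np.array(pts); c=least_squares(lambda p:np.hypot(*(pts-p).T)-R,c,loss="soft_l1").x
    return c,len(pts)
Tc=T[:3,3]
m=(P[:,2]>.0885)&(P[:,2]<.096); print("ring world",outer(P[m][:,:2]*1000,(456,-336),46))
rz=outer(P[m][:,:2]*1000,(456,-336),46)[0]
z=Tc[2]-.181+.0435
m=(abs(P[:,2]-z)<.004); cf=outer(P[m][:,:2]*1000,Tc[:2]*1000,37); print("flange world",cf,"z",z)
d=np.append((rz-cf[0])/1000,0); print("shift needed tool cm",(T[:3,:3].T@d*100).round(2))
E
python3 fit.py w7
```

```text
[ 0.45499998 -0.33380368  0.30304357] [ 0.30480104  0.43177916 -3.57492533]
ring world (array([ 457.66068261, -335.98112232]), 24)
flange world (array([ 457.55654492, -336.39928852]), 30) z 0.16546068040508677
shift needed tool cm [ 0.04  0.01 -0.  ]
```

View pics/w7.png

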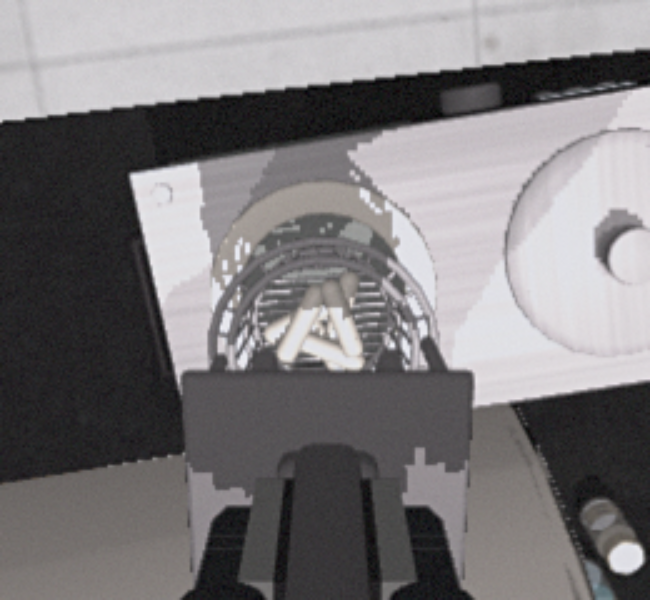

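The basket hangs level with its bars, and its centre is 0.4 mm from the ring's. I'm lowering it.

>>> servo_tool(
  commands=[
    [0, 0, 0, 0, 0, 0.4, 0.5],
    [0, 0, 0, 0, 0, 0.6, 0.5],
    [0, 0, 0, 0, 0, 0.6, 0.5],
    [0, 0, 0, 0, 0, 0.6, 0.5],
    [0, 0, 0, 0, 0, 0.5, 0.5],
    [0, 0, 0, 0, 0, 0.5, 0.5],
    [0, 0, 0, 0, 0, 0.5, 0.5],
    [0, 0, 0, 0, 0, 0.5, 0.5],
    [0, 0, 0, 0, 0, 0.5, 0.5],
    [0, 0, 0, 0, 0, 0.5, 0.5],
    [0, 0, 0, 0, 0, 0.5, 0.5],
    [0, 0, 0, 0, 0, 0.3, 0.5],
    [0, 0, 0, 0, 0, 0, 0.5],
    [0, 0, 0, 0, 0, 0, 0.5],
  ],
)

```text
time_s: 21.05
eef_pos: [0.4549, -0.3338, 0.2429]
tcp_rot: [3.141, 0.0, 1.463]
contact_force: [-0.2, -0.2, -2.6]
opening: 0.0121
```

```bash
python3 fit.py w8
```

```text
[ 0.45494635 -0.33375783  0.24291827] [-0.24394468 -0.21431358 -2.60002951]
ring world (array([ 457.50243662, -336.01855233]), 25)
flange world (array([ 457.71348902, -336.11549003]), 26) z 0.10550665061462582
shift needed tool cm [ 0.01 -0.02 -0.  ]
```

>>> servo_tool(
  commands=[
    [0, 0, 0, 0, 0, 0.3, 0.5],
    [0, 0, 0, 0, 0, 0.3, 0.5],
    [0, 0, 0, 0, 0, 0.3, 0.5],
    [0, 0, 0, 0, 0, 0.2, 0.5],
    [0, 0, 0, 0, 0, 0.2, 0.5],
    [0, 0, 0, 0, 0, 0.2, 0.5],
    [0, 0, 0, 0, 0, 0.3, 0.5],
    [0, 0, 0, 0, 0, 0.3, 0.5],
    [0, 0, 0, 0, 0, 0.3, 0.5],
    [0, 0, 0, 0, 0, 0.4, 0.5],
    [0, 0, 0, 0, 0, 0.4, 0.5],
    [0, 0, 0, 0, 0, 0, 0.5],
    [0, 0, 0, 0, 0, 0, 0.5],
  ],
)

```text
time_s: 22.4
eef_pos: [0.4549, -0.3337, 0.2107]
tcp_rot: [-3.141, -0.0, 1.463]
contact_force: [-0.5, -0.1, -1.1]
opening: 0.012
```

```bash
python3 - <<'E'
from h import *
s=state(); print(s["eef_pos"],s["contact_force"])
S=shot("wrist"); cv2.imwrite("pics/w9.png",cv2.resize(S[0][60:300,190:450],None,fx=2.5,fy=2.5))
P,r,c=cloud(S)
d=np.hypot(P[:,0]-.4575,P[:,1]+.336)
u=P[(d<.037)&(d>.0335)&(P[:,2]>.08)&(P[:,2]<.12)&(P[:,0]<.44)]; print("flange z",len(u),np.percentile(u[:,2],[10,50,90]).round(4))
u=P[(d<.045)&(d>.041)&(P[:,2]>.08)&(P[:,2]<.12)]; print("ring z",len(u),np.percentile(u[:,2],[10,50,90]).round(4))
E
```

```text
[ 0.45489737 -0.33373083  0.21070229] [-0.49920725 -0.09691647 -1.13585164]
flange z 422 [0.0918 0.0929 0.0939]
ring z 1041 [0.0892 0.0901 0.0909]
```

View pics/w9.png

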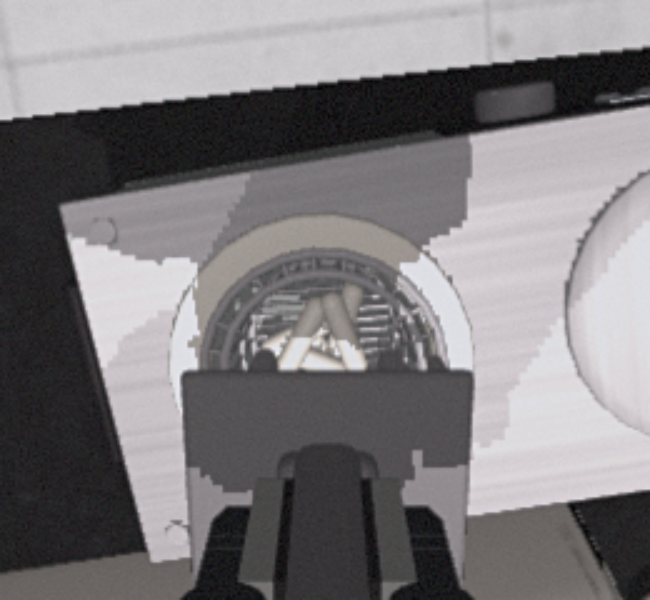

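>>> servo_tool(
  commands=[
    [0, 0, 0, 0, -0.4, 0, 0.5],
    [0, 0, 0, 0, -0.7, 0, 0.5],
    [0, 0, 0, 0, -0.8, 0, 0.5],
    [0, 0, 0, 0, -0.8, 0, 0.5],
    [0, 0, 0, 0, -0.9, 0, 0.5],
    [0, 0, 0, 0, -1, 0, 0.5],
    [0, 0, 0, 0, -1, 0, 0.5],
    [0, 0, 0, 0, -0.4, -0.6, 0.5],
    [0, 0, 0, 0, 0, -1.4, 0.5],
    [0, 0, 0, 0, 0, -2, 0.5],
    [0, 0, 0, 0, 0, -2.2, 0.5],
    [0, 0, 0, 0, 0, -2.2, 0.5],
    [0, 0, 0, 0, 0, -2.2, 0.5],
    [0, 0, 0, 0, 0, -2, 0.5],
    [0, 0, 0, 0, 0, -1.4, 0.5],
    [0, 0, 0, 0, 0, 0, 0.5],
  ],
)

```text
time_s: 24.05
eef_pos: [0.3955, -0.3275, 0.353]
tcp_rot: [3.139, 0.002, 1.463]
contact_force: [0.8, -1.0, -1.1]
opening: 0.0125
```

```bash
python3 - <<'E'
from h import *
s=state(); print(s["eef_pos"],s["contact_force"])
S=shot("wrist")
P,r,c=cloud(S)
d=np.hypot(P[:,0]-.4575,P[:,1]+.336)
u=P[(d<.05)&(P[:,2]>.08)]
for z in np.arange(.085,.26,.01): print(z.round(3),((u[:,2]>=z)&(u[:,2]<z+.01)).sum(),end="; ")
E
```

```text
[ 0.3954653  -0.3275335   0.35301847] [ 0.78603153 -0.986489   -1.08752545]
0.085 1049; 0.095 1; 0.105 0; 0.115 0; 0.125 0; 0.135 0; 0.145 0; 0.155 0; 0.165 0; 0.175 0; 0.185 0; 0.195 0; 0.205 0; 0.215 0; 0.225 0; 0.235 0; 0.245 0; 0.255 0;
```

>>> servo_tool(
  commands=[
    [0, 0, 0, 1.5, 0.1, 0, 0.5],
    [0, 0, 0, 2.5, 0.1, 0, 0.5],
    [0, 0, 0, 3.5, 0.1, 0, 0.5],
    [0, 0, 0, 3.5, 0.1, 0, 0.5],
    [0, 0, 0, 3.5, 0.1, 0, 0.5],
    [0, 0, 0, 3.5, 0.1, 0, 0.5],
    [0, 0, 0, 3.5, 0.1, 0, 0.5],
    [0, 0, 0, 3.5, 0.1, 0, 0.5],
    [0, 0, 0, 3.5, 0.1, 0, 0.5],
    [0, 0, 0, 3.5, 0.1, 0, 0.5],
    [0, 0, 0, 3.5, 0.1, 0, 0.5],
    [0, 0, 0, 3.5, 0.1, 0, 0.5],
    [0, 0, 0, 3.5, 0.1, 0, 0.5],
    [0, 0, 0, 3.5, 0.1, 0, 0.5],
    [0, 0, 0, 3.5, 0.1, 0, 0.5],
    [0, 0, 0, 3.5, 0.1, 0, 0.5],
    [0, 0, 0, 3.5, 0.1, 0, 0.5],
    [0, 0, 0, 3.5, 0.1, 0, 0.5],
    [0, 0, 0, 3.5, 0.1, 0, 0.5],
    [0, 0, 0, 3, 0.1, 0, 0.5],
  ],
)

```text
time_s: 26.1
eef_pos: [0.4857, 0.3338, 0.3497]
tcp_rot: [-3.14, 0.001, 1.464]
contact_force: [0.7, -1.2, -0.9]
opening: 0.012
```

>>> servo_tool(
  commands=[
    [0, 0, 0, 1.9, 0, 0, 0.5],
    [0, 0, -0.1, 0, 0, 0, 0.5],
    [0, 0, -0.1, 0, 0, 0, 0.5],
    [0, 0, -0.1, 0, 0, 0, 0.5],
    [0, 0, -0.12, 0, 0, 0, 0.5],
    [0, 0, 0, 0, 0, 0, 0.5],
    [0, 0, 0, 0, 0, 0, 0.5],
    [0, 0, 0, 0, 0, 0, 0.5],
    [0, 0, 0, 0, 0, 0, 0.5],
  ],
)

```text
time_s: 27.0
eef_pos: [0.4886, 0.3506, 0.3507]
tcp_rot: [-3.141, 0.0, 1.881]
contact_force: [-0.1, -0.3, -0.9]
opening: 0.0123
```

```bash
python3 - <<'E'
from h import *
s=state(); print(s["eef_pos"],s["tcp_rot"],totool([.4891,.3509,.3]))
S=shot("wrist"); P,r,c=cloud(S); T=T_tool(); q=(P-T[:3,3])@T[:3,:3]*1000
for a in (34,70,80):
    u=q[(abs(q[:,0])<34)&(q[:,1]>-30)&(q[:,1]<24)&(q[:,2]>=a)&(q[:,2]<a+10)]
    print(a,len(u),"x",np.percentile(u[:,0],[1,99]).round(1),"y",np.percentile(u[:,1],[1,50,99]).round(1),np.median(u[:,2]).round(1))
u=P[(P[:,2]>.055)&(P[:,2]<.072)&(np.hypot(P[:,0]-.489,P[:,1]-.35)<.06)]
e=cv2.minAreaRect((u[:,:2]*1000).astype(np.float32)); print("rim",len(u),e,np.median(u[:,2]))
E
```

```text
[0.48862521 0.35060862 0.35067572] [-3.14142156e+00  3.02376735e-05  1.88141607e+00] [0.01 0.05 5.07]
34 5505 x [-29.2  27.8] y [-24.9 -13.1  16.7] 36.1
70 89 x [-19.   17.7] y [-15.2 -14.6 -12.7] 74.9
80 64 x [-18.9  17.5] y [-15.2 -14.5  -8.7] 83.4
rim 734 ((489.15716552734375, 350.2687683105469), (47.75728225708008, 55.89796447753906), 17.737625122070312) 0.0646925106846939
```

>>> servo_tool(
  commands=[
    [0, 0, 0, 0, 0.05, 1, 0.5],
    [0, 0, 0, 0, 0, 2, 0.5],
    [0, 0, 0, 0, 0, 2.3, 0.5],
    [0, 0, 0, 0, 0, 2.3, 0.5],
    [0, 0, 0, 0, 0, 2.3, 0.5],
    [0, 0, 0, 0, 0, 2.3, 0.5],
    [0, 0, 0, 0, 0, 2, 0.5],
    [0, 0, 0, 0, 0, 1.3, 0.5],
    [0, 0, 0, 0, 0, 1, 0.5],
    [0, 0, 0, 0, 0, 0.5, 0.5],
    [0, 0, 0, 0, 0, 0, 0.5],
    [0, 0, 0, 0, 0, 0.5, 0.5],
    [0, 0, 0, 0, 0, 0.5, 0.5],
    [0, 0, 0, 0, 0, 0.5, 0.5],
    [0, 0, 0, 0, 0, 0, 0.5],
    [0, 0, 0, 0, 0, 0, 0.5],
  ],
)

```text
time_s: 28.65
eef_pos: [0.4892, 0.3507, 0.1657]
tcp_rot: [-3.141, 0.0, 1.883]
contact_force: [-0.1, 0.2, -1.3]
opening: 0.0123
```

>>> servo_tool(
  commands=[
    [0, 0, 0, 0, 0, 0.4, 0.5],
    [0, 0, 0, 0, 0, 0.6, 0.5],
    [0, 0, 0, 0, 0, 0.8, 0.5],
    [0, 0, 0, 0, 0, 0.8, 0.5],
    [0, 0, 0, 0, 0, 0.8, 0.5],
    [0, 0, 0, 0, 0, 0.7, 0.5],
    [0, 0, 0, 0, 0, 0.6, 0.5],
    [0, 0, 0, 0, 0, 0.5, 0.5],
    [0, 0, 0, 0, 0, 0.3, 0.5],
    [0, 0, 0, 0, 0, 0.2, 0.5],
    [0, 0, 0, 0, 0, 0.2, 0.5],
    [0, 0, 0, 0, 0, 0.1, 0.5],
    [0, 0, 0, 0, 0, 0, 0.5],
  ],
)

```text
time_s: 29.95
eef_pos: [0.4893, 0.3508, 0.1058]
tcp_rot: [3.142, -0.0, 1.883]
contact_force: [-0.7, 0.0, -1.9]
opening: 0.0118
```

>>> servo_tool(
  commands=[
    [0, 0, 0, 0, 0, 0.1, 0.5],
    [0, 0, 0, 0, 0, 0, 0.5],
    [0, 0, 0, 0, 0, 0, 1.5],
    [0, 0, 0, 0, 0, 0, 2.5],
    [0, 0, 0, 0, 0, 0, 4],
    [0, 0, 0, 0, 0, 0, 5.5],
    [0, 0, 0, 0, 0, 0, 6],
    [0, 0, 0, 0, 0, 0, 6],
    [0, 0, 0, 0, 0, -0.7, 6],
    [0, 0, 0, 0, 0, -1.3, 6],
    [0, 0, 0, 0, 0, -2, 6],
    [0, 0, 0, 0, 0, -2.5, 6],
    [0, 0, 0, 0, 0, -3, 6],
    [0, 0, 0, 0, 0, -3, 6],
    [0, 0, 0, 0, 0, -3, 6],
    [0, 0, 0, 0, 0, -3, 6],
    [0, 0, 0, 0, 0, -2, 6],
    [0, 0, 0, 0, 0, -1, 6],
    [0, 0, 0, 0, 0, 0, 6],
    [0, 0, 0, 0, 0, 0, 6],
  ],
)

```text
time_s: 31.95
eef_pos: [0.4893, 0.3508, 0.3201]
tcp_rot: [3.141, -0.0, 1.883]
contact_force: [-0.1, -0.8, -0.8]
opening: 0.06
```

```bash
python3 - <<'E'
from h import *
s=state(); print(s["time_s"],s["eef_pos"],s["contact_force"])
S=shot("wrist"); P,r,c=cloud(S)
m0=(np.hypot(P[:,0]-.489,P[:,1]-.35)<.07)
for n,lo,hi in [("top",.125,.15),("lip",.064,.075)]:
    q=P[m0&(P[:,2]>lo)&(P[:,2]<hi)]; e=cv2.minAreaRect((q[:,:2]*1000).astype(np.float32)); print(n,len(q),np.round(e[0],1),np.round(e[1],1),round(e[2],1), np.median(q[:,2]).round(4))
S=shot("top"); A=cv2.resize(S[0][150:260,170:450],None,fx=2.8,fy=2.8)
S2=shot("scene"); B=cv2.resize(S2[0][140:270,220:440],None,fx=2.2,fy=2.2)
P,r,c=cloud(S)
for n,z in (("basket_deep",.049),("basket_shallow",.0525),("measuring_cylinder",0),("conical_flask",0),("wash_bottle",0)):
    print(n,[(atz(S,x["at"],z).round(3),round(x["score"],2)) for x in landmark_of("top",n)][:2],[(atz(S2,x["at"],z).round(3),round(x["score"],2)) for x in landmark_of("scene",n)][:2])
C=np.zeros((A.shape[0]+B.shape[0],800,3),np.uint8); C[:A.shape[0],:A.shape[1]]=A; C[A.shape[0]:,:B.shape[1]]=B; cv2.imwrite("pics/end.png",C[:600])
E
```

```text
31.95 [0.48928137 0.3507527  0.32008795] [-0.11918596 -0.84823952 -0.75343215]
top 343 [489.1 350. ] [22.8 12.2] 17.5 0.1344
lip 1861 [489.5 350. ] [49.8 58.1] 17.8 0.069
basket_deep [(array([ 0.462, -0.318,  0.049]), 0.62), (array([0.4  , 0.163, 0.049]), 0.62)] [(array([ 0.454, -0.344,  0.049]), 0.69)]
basket_shallow [(array([0.625, 0.038, 0.052]), 0.69), (array([0.616, 0.147, 0.052]), 0.69)] [(array([0.626, 0.029, 0.052]), 0.64), (array([0.556, 0.08 , 0.052]), 0.45)]
measuring_cylinder [(array([0.417, 0.005, 0.   ]), 0.83)] [(array([0.411, 0.014, 0.   ]), 0.69), (array([ 0.443, -0.535,  0.   ]), 0.45)]
conical_flask [(array([0.427, 0.113, 0.   ]), 0.54)] [(array([0.416, 0.081, 0.   ]), 0.84), (array([0.519, 0.373, 0.   ]), 0.21)]
wash_bottle [(array([0.44 , 0.453, 0.   ]), 0.56)] [(array([0.442, 0.45 , 0.   ]), 0.75)]
```

View pics/end.png

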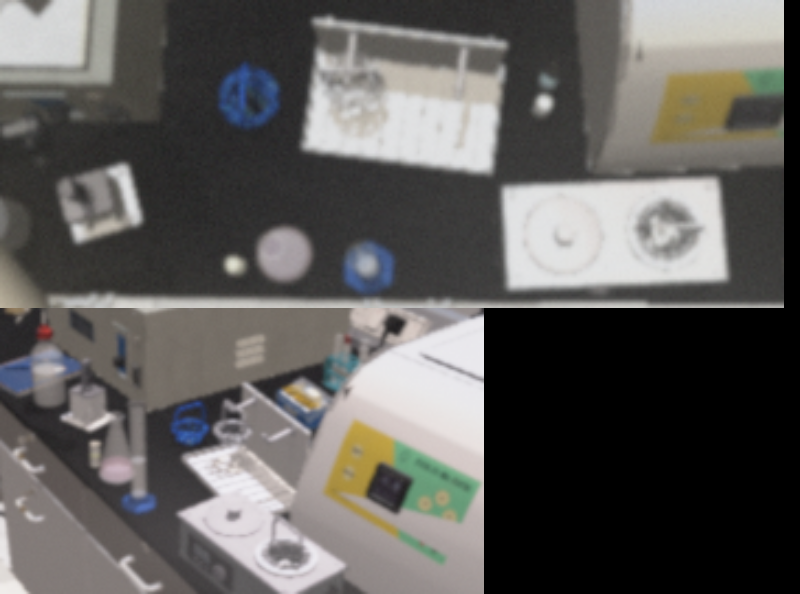

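The basket sits in the seat with its bail upright, the fork hangs at its starting pose to within 0.5 mm, and the shallow basket and bystanders look unchanged. I'm handing in.

```bash
python3 -c "
from cell import *
print(hand_in())"
```

```text
the job is handed in; nothing more can be done
None
```

The job is done and handed in at about 32 s of the 67 s allowed. With the fork I lifted the deep basket off its hook, lowered it into the cleaner's open seat, and hung the fork back in its holder.

**Last checks:**
- **Deep basket:** just before it went in, its centre was within 0.5 mm of the ring's. Once lowered, its flange lay about 3 mm above the ring's top, which fits a seated basket. The wrist force fell back to the fork's own weight, and the final pictures show the bail upright and the basket in the seat.
- **Fork:** it hangs within about 0.5 mm of where it started, at the same height, with the gripper open and clear above it.
- **Shallow basket and bystanders:** the final pictures show the shallow basket still on its hook and everything else standing.

**Disagreements:** the networks' last landmarks for some things scattered by 10–25 mm. For example, the deep basket came out at (0.462, -0.318) from the top camera and (0.454, -0.344) from the scene camera. The flask differed by about 30 mm in y between the two cameras. I put this down to coarse far views and relied on the close wrist measurements and the pictures instead. I took no close wrist view of the seated basket after the fork came away.

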